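Clear the slide-registration mat

ROBOT

A 7-joint arm with a two-finger parallel gripper is mounted at the origin on the work surface. World frame = base frame: x ahead of the robot, y to its left, z up, the work surface at z = 0. Lengths are in m, angles in rad, forces in N, time in s.
With the tool pointing down it reaches from about 0.425 to 0.825 m from the base axis. Payload 3.6 kg.
Tool frame: the origin (TCP) lies where the fingers leave the gripper's body, on its centre line; the fingertips stand 73 mm ahead of it and the grasp point (between the pads) lies 54 mm ahead of it; z points along the fingers, y is the line along which they close (so a half turn about z gives the same grasp; the last joint's range is limited). The gripper opens to 85 mm and grips with 20 to 120 N. Pads are 22 mm wide; open, the fingers measure 114 mm over their backs; the gripper's body (76 mm by 85 mm) begins 54 mm behind the grasp point. The pads swing forward as they close: fully open they stand 13 mm farther back than shut.
Start: joints at [1.125, 0.615, -0.013, 1.423, 0.008, 1.103, -0.04], TCP at [0.265, -0.594, 0.304] pointing down, gripper open.
Joint ranges: [-3.12, 3.12], [-0.3, 2.06], [-1.34, 1.32], [0.26, 2.42], [-1.36, 4.5], [0.01, 1.98], [-2.84, 2.84]. Speed limits (rad/s): [2.79, 2.79, 3.14, 3.14, 3.14, 3.14, 3.14].

INTERFACE

Orientations are given as a unit quaternion [x, y, z, w].
In Python, from station import arm, snapshot, camera_info, ticket gives the robot as it stands. Calls block until the motion is done:
- arm.movep(position, orientation): joint-space move of the TCP to a pose.
- arm.line_to(position, velocity=0.15, ori=None): straight line of the TCP; ori=None keeps the orientation; velocity is the mean speed in m/s.
- arm.move_j(angles): joint-space move.
- arm.move_gripper(opening, effort=None): opening from 0.0 (shut) to 1.0 (fully open); effort is the grip in N (None keeps the last); returns when the fingers have stopped.
- arm.pause(seconds).
- arm.ik(position, orientation): joint angles nearest the present ones, or None.
- snapshot(name): name is "side" or "top" or "wrist"; returns the picture (400x640x3 uint8, blue, green, red); there is no depth.
- camera_info(name): a dict with "fx", "fy", "cx", "cy" (pixels), "dist_coeffs" ([k1, k2, p1, p2, k3] as OpenCV has them; the pictures are not rectified), "R" (3x3) and "t" (3): a world point X has camera coordinates R X + t; the wrist camera has in their place "T_tool_cam" (4x4, takes a point from camera to tool coordinates, whose origin is the TCP and whose axes are the flange's). Camera axes: x right, y down, z forward; pixel columns grow to the right and rows downward; lengths in m; the calibration is good to about 2 mm. A picture is of the moment at which its call begins: read the wrist's pose just before it. camera_info takes no time and is no camera call.
A pose or a line that the arm cannot do raises arm.MotionError and nothing moves.
- ticket.finish_job(): hands the job in; it is judged then, once.
Readings, each from a call of its own:
- arm.read_time(): time.
- arm.read_joint_positions(): joint angles.
- arm.read_dq(): joint speeds.
- arm.read_effort(): joint torques, N m.
- arm.read_tool_pos(): TCP position.
- arm.read_eef_rot(): TCP orientation.
- arm.read_ft_force(): force on the tool from outside, world axes, zero at the start.
- arm.read_wrist_torque(): the same for the moment, N m.
- arm.read_opening(): opening from 0.0 (shut) to 1.0 (fully open).
- arm.read_finger_force(): force on a finger pad.
Only numpy, scipy, OpenCV 4.12 (cv2) and the standard library are available. Lean on these libraries where they do the work, as an engineer would, in place of code of your own. Each camera call takes 0.05 s, during which the arm holds its last target. There are 200 camera calls.

TASK

Clear the blue mat at the microscopy registration desk: stand the specimen pot in the middle of the balance pan, put the small slide box in the cardboard mailing carton, the medium slide box in the shallow aluminium reading tray and the large slide box in the grey archive drawer. Leave every box lying flat on the floor of its container, lid up. Keep the pot upright all the time, set things down rather than dropping them, and leave the oil bottle and the tally counter where they are.

Things in the scene. Friction and masses are not known exactly. Their poses are not given: they have to be found in the camera images.
- pot: Round white specimen pot with a ribbed screw cap: body 39 mm in diameter, cap 42 mm in diameter and 12 mm high, 46 mm high overall, about 60 g. At the start it stands on the middle of the small slide box, at the top of the stack. Origin: centre of its underside, z up.
- small_box: Cream plastic slide box with a flat lid and a blank paper label at the lid's -x end: 32 mm wide, 88 mm long, 34 mm high, the narrowest of three slide boxes that differ only in width. Origin: centre of its underside; x along its length, y across its width, z up through the lid. 80 g. It starts on top of the large or the medium box, underside 37 mm above the table, with the pot on it.
- medium_box: Cream plastic slide box with a flat lid and a blank paper label at the lid's -x end: 52 mm wide, 88 mm long, 34 mm high, the middle one of three slide boxes that differ only in width. Origin: centre of its underside; x along its length, y across its width, z up through the lid. 120 g. It starts on the blue mat (3 mm thick), under the small box or alone at the mat's far end, 36 mm beyond the stack.
- large_box: Cream plastic slide box with a flat lid and a blank paper label at the lid's -x end: 68 mm wide, 88 mm long, 34 mm high, the widest of three slide boxes that differ only in width. Origin: centre of its underside; x along its length, y across its width, z up through the lid. 160 g. It starts on the blue mat (3 mm thick), under the small box or alone at the mat's far end, 36 mm beyond the stack.
- balance: Fixed white electronic balance, 150 x 120 mm, with a round steel pan 90 mm in diameter whose flat top is 52 mm above the table; a low slanted display lies on the -x side of the pan, its top about 43 mm high. Origin: on the table straight below the pan's centre, z up.
- carton: Fixed open cardboard mailing carton: inside 118 mm (x) by 106 mm (y), floor 3 mm above the table, walls 3 mm thick and 40 mm high, the flaps folded outward and down (up to 27 mm outside the walls, at most 44 mm high). Origin: centre of its underside, z up.
- tray: Fixed shallow aluminium tray: inside 118 mm (x) by 108 mm (y), floor 3 mm above the table, round rim 10 mm high, a small flat lug on each x end. Origin: centre of its underside, z up.
- drawer: Fixed grey painted steel archive drawer, open on top: inside 118 mm (x) by 130 mm (y), floor 3 mm above the table, walls 3 mm thick and 42 mm high (the -x front 46 mm, with a steel label holder and a pull handle outside it). Origin: centre of its underside, z up.
- oil_bottle: Amber glass dropper bottle of immersion oil, black cap, 28 mm in diameter and 74 mm high, loose, standing on the table beyond the mat. Not to be moved. Origin: centre of its underside.
- tally: Steel hand tally counter, a disc 46 mm in diameter and 22 mm high (29 mm over its push knob), loose, lying on the table beyond the mat. Not to be moved. Origin: centre of its underside.

How it is judged:
At the end, for the whole second after the job is handed in: The pot stands upright on the balance pan within 15 mm of its centre; the small box is in the carton, the medium box in the tray and the large box in the drawer, each flat (within 0.1 rad) with its lid up and its underside on the container's floor (within 4 mm); all four are at rest (x of large_box in the frame of drawer between -0.05 and 0.05 m and y of large_box in the frame of drawer between -0.05 and 0.05 m and z of large_box in the frame of drawer between 0 and 0.007 m and angle between each of large_box, medium_box, small_box, pot's own z axis and vertical below 0.1 rad and x of medium_box in the frame of tray between -0.05 and 0.05 m and y of medium_box in the frame of tray between -0.05 and 0.05 m and z of medium_box in the frame of tray between 0 and 0.007 m and x of small_box in the frame of carton between -0.05 and 0.05 m and y of small_box in the frame of carton between -0.05 and 0.05 m and z of small_box in the frame of carton between 0 and 0.007 m and horizontal distance between pot and balance below 0.015 m and z of pot in the frame of balance between 0.049 and 0.056 m and linear speed of each of large_box, medium_box, small_box, pot below 0.01 m/s); the robot touches nothing.
It fails at once if the specimen pot is tipped by more than about 30 degrees (angle between pot's own z axis and vertical above 0.52 rad).
It fails at once if a box or the pot is dropped or thrown (moves faster than 0.7 m/s with no finger touching it, a free fall of about 25 mm) ((linear speed of large_box above 0.7 m/s and contact force between the fingers and large_box below 0.01 N) or (linear speed of medium_box above 0.7 m/s and contact force between the fingers and medium_box below 0.01 N) or (linear speed of small_box above 0.7 m/s and contact force between the fingers and small_box below 0.01 N) or (linear speed of pot above 0.7 m/s and contact force between the fingers and pot below 0.01 N)).
It fails at once if the oil bottle or the tally counter is moved by more than 20 mm (distance of any of oil_bottle, tally from where it was at the start of the episode above 0.02 m).
It also fails if it takes over 106 s, if anything falls off the work surface, if the arm or the gripper's body presses on something with over 40 N, if the wrist force passes 120 N, or if a joint passes its speed limit or range.

## Working session

There is one attempt and no reset: what is moved stays moved. The work goes in short steps, each a Python script; the robot and the scene stay as the last script left them, time stands still between calls to the robot, and variables do not carry over. Pictures are saved under pics/ and viewed, at most 14 in all, crops included, and the job is handed in when it is done.

```bash
ls; mkdir -p pics
python3 - <<'E'
from station import arm,snapshot,camera_info
import cv2,numpy as np
for n in("top","side"):
    cv2.imwrite(f"pics/{n}0.png",snapshot(n)); c=camera_info(n); print(n,{k:np.round(v,4).tolist() for k,v in c.items()})
print(camera_info("wrist"),arm.read_eef_rot(),arm.read_time())
E
```

```text
pics
top {'fx': 405.2465, 'fy': 405.2465, 'cx': 323.198, 'cy': 199.396, 'dist_coeffs': [-0.0473, 0.0, 0.0, 0.0, 0.0], 'R': [[-0.009, -0.9999, 0.011], [-0.9959, 0.008, -0.0904], [0.0903, -0.0118, -0.9958]], 't': [0.0068, 0.5512, 1.1247]}
side {'fx': 361.9137, 'fy': 361.9137, 'cx': 327.4494, 'cy': 197.0054, 'dist_coeffs': [-0.0638, 0.0, 0.0, 0.0, 0.0], 'R': [[0.8848, -0.4659, 0.0054], [-0.2964, -0.5716, -0.7651], [0.3596, 0.6754, -0.6439]], 't': [-0.4983, 0.2158, 0.6028]}
{'fx': 339.4875404135159, 'fy': 339.4875404135159, 'cx': 317.2796803138213, 'cy': 198.6956916642318, 'dist_coeffs': array([-0.04369247,  0.        ,  0.        ,  0.        ,  0.        ]), 'T_tool_cam': array([[-2.13191318e-04, -9.63021909e-01, -2.69423008e-01,
         6.87873973e-02],
       [ 9.99999925e-01, -1.18482237e-04, -3.67787119e-04,
         3.83263545e-04],
       [ 3.22265213e-04, -2.69423066e-01,  9.63021862e-01,
        -6.92468254e-02],
       [ 0.00000000e+00,  0.00000000e+00,  0.00000000e+00,
         1.00000000e+00]])} [ 9.78049658e-01  2.08368698e-01 -2.71656496e-04 -1.13089143e-03] 0.1
```

View pics/top0.png

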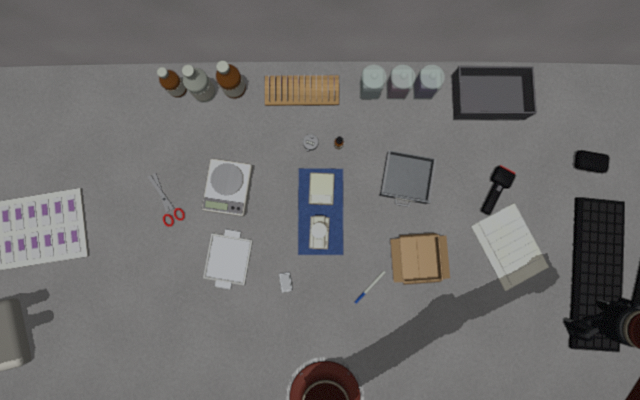

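View pics/side0.png

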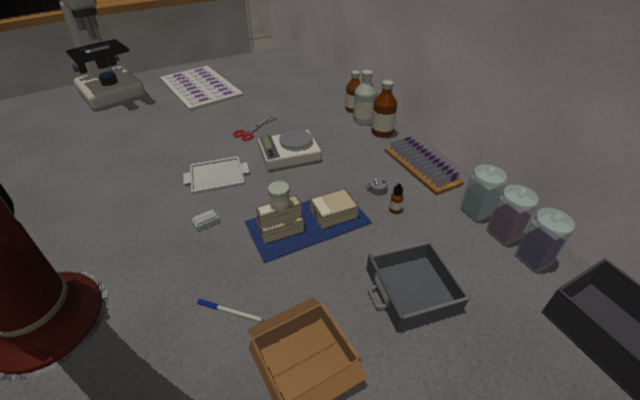

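The top view shows the balance pan at (228,180), the tray with lugs at (228,259), the drawer with its handle at (407,178) and the carton at (420,258). The stack is at (320,232), the lone box at (321,189), the tally at (310,143) and the bottle at (339,143). I'll enlarge these.

Run:
```python
import cv2
a=cv2.imread("pics/top0.png")
cv2.imwrite("pics/c1.png",cv2.resize(a[130:265,280:360],None,fx=4.4,fy=4.4,interpolation=cv2.INTER_CUBIC))
l=cv2.resize(a[150:295,190:260],None,fx=4,fy=4,interpolation=cv2.INTER_CUBIC)
r=cv2.resize(a[145:290,370:460],None,fx=4,fy=4,interpolation=cv2.INTER_CUBIC)
cv2.imwrite("pics/c2.png",cv2.hconcat([l,r]))
```

```text
(no output)
```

View pics/c1.png

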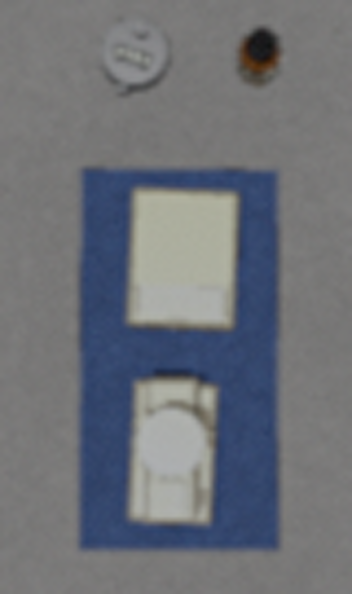

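View pics/c2.png

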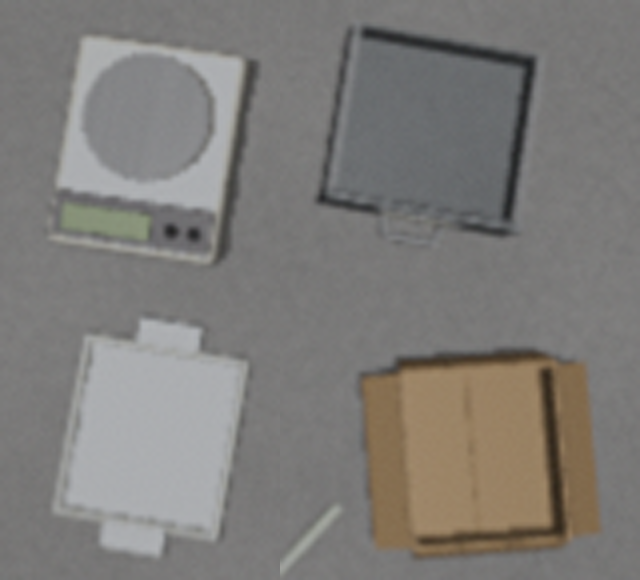

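The lone box measures about 24x31 px, a ratio of 0.77, so it is the large one (68x88). The box under the stack is therefore the medium one, with the small box and the pot on it. I'll convert the crop pixels to positions now.

```bash
cat > h.py <<'E'
import numpy as np,cv2
from scipy.spatial.transform import Rotation as Rn
from station import arm,snapshot,camera_info,ticket
def ray(ci,uv,z,R,t):
    K=np.array([[ci['fx'],0,ci['cx']],[0,ci['fy'],ci['cy']],[0,0,1.]])
    p=cv2.undistortPoints(np.array(uv,float).reshape(-1,1,2),K,np.array(ci['dist_coeffs'],float)).reshape(-1,2)
    d=np.c_[p,np.ones(len(p))]@R; o=-R.T@t      # R: world->cam
    return o+d*((z-o[2])/d[:,2])[:,None]
def fixed(name,uv,z):
    c=camera_info(name); return ray(c,uv,z,np.array(c['R']),np.array(c['t']))
def wrist(uv,z,pos,q):
    c=camera_info('wrist'); T=np.eye(4); T[:3,:3]=Rn.from_quat(q).as_matrix(); T[:3,3]=pos
    W=np.linalg.inv(T@c['T_tool_cam']); return ray(c,uv,z,W[:3,:3],W[:3,3])
def down(yaw):  # tool z down, tool x at heading yaw, closing line at yaw-90deg
    return (Rn.from_euler('z',yaw)*Rn.from_euler('x',np.pi)).as_quat()
E
python3 - <<'E'
from h import *
def quad(n,pts,z,s,ox,oy,x0=0):
    p=fixed("top",[((u-x0)/s+ox,v/s+oy) for u,v in pts],z)  # TL TR BR BL
    c=p.mean(0); d=p[0]+p[1]-p[2]-p[3]
    print(n,c.round(4),"yaw",round(np.degrees(np.arctan2(d[1],d[0])),1),"sizes",np.linalg.norm(p-np.roll(p,1,0),axis=1).round(4),"r",np.hypot(*c[:2]).round(3))
quad("large",[(134,188),(239,190),(233,327),(127,325)],.037,4.4,280,130)
quad("medium",[(135,378),(217,382),(211,522),(128,520)],.037,4.4,280,130)
quad("tray",[(84,335),(247,361),(216,541),(53,513)],.010,4,190,150)
quad("drawer",[(352,27),(536,58),(512,235),(319,203)],.043,4,370,145,280)
quad("carton",[(399,360),(550,355),(563,548),(411,553)],.041,4,370,145,280)
quad("balancebody",[(84,37),(245,57),(215,263),(51,238)],.04,4,190,150)
print("pan",fixed("top",[(148/4+190,117/4+150)],.052),"pot",fixed("top",[(172/4.4+280,438/4.4+130)],.117))
print("tally,bottle",fixed("top",[(136/4.4+280,56/4.4+130)],.022),fixed("top",[(263/4.4+280,43/4.4+130)],.074))
E
```

```text
large [0.5811 0.0063 0.037 ] yaw -3.2 sizes [0.0883 0.0674 0.0883 0.0676] r 0.581
medium [0.4581 0.014  0.037 ] yaw -3.1 sizes [0.0898 0.0522 0.0885 0.0524] r 0.458
tray [0.3841 0.2752 0.01  ] yaw -9.4 sizes [0.1272 0.1182 0.1283 0.1175] r 0.473
drawer [ 0.6095 -0.2359  0.043 ] yaw -10.8 sizes [0.1278 0.1326 0.1276 0.1375] r 0.654
carton [ 0.383  -0.2658  0.041 ] yaw 2.2 sizes [0.1331 0.1063 0.1336 0.1061] r 0.466
balancebody [0.5869 0.2716 0.04  ] yaw -8.0 sizes [0.1437 0.1152 0.1466 0.1165] r 0.647
pan [[0.6072551  0.26961085 0.052     ]] pot [[0.46455598 0.01453282 0.117     ]]
tally,bottle [[0.71583688 0.03600049 0.022     ]] [[ 0.71146977 -0.04450403  0.074     ]]
```

Sizes match within a few mm (the carton is a bit loose, so I'll check it from close by). I'll move above the stack and take one wrist look.

Run:
```python
from h import *
y=np.radians(-3)
print("start",arm.read_time())
for n,x,yy,z,yaw in[("pot",.4645,.0145,.143,-3),("pan",.6072,.2696,.124,-8),("small",.458,.014,.115,-3),("carton",.383,-.266,.08,2),("med",.458,.014,.07,-3),("tray",.384,.275,.07,-9),("large",.581,.006,.07,-3),("drawer",.6095,-.236,.07,-10)]:
  for f in(0,180):
    for dz in (0,.12):
      q=arm.ik([x,yy,z+dz],down(np.radians(yaw+f))); print(n,f,dz,None if q is None else np.round(q,2).tolist())
arm.movep([.45,.014,.28],down(y)); p,q=arm.read_tool_pos(),arm.read_eef_rot()
im=snapshot("wrist"); cv2.imwrite("pics/w1.png",im); np.savez("w1.npz",p=p,q=q); print(p,q,arm.read_time())
```

```text
start 0.1
pot 0 0 [-0.12, 0.59, 0.06, 2.11, -0.08, 0.44, -1.62]
pot 0 0.12 [-0.01, 0.39, -0.09, 1.99, 0.05, 0.77, -1.76]
pot 180 0 [0.31, 0.65, -0.57, 2.1, 0.66, 0.57, 0.78]
pot 180 0.12 [0.46, 0.48, -0.78, 1.98, 0.44, 0.86, 0.96]
pan 0 0 [-0.48, 0.83, 0.05, 1.55, -0.06, 0.76, -2.11]
pan 0 0.12 [-0.39, 0.69, -0.11, 1.45, 0.08, 1.0, -2.23]
pan 180 0 [-0.12, 0.91, -0.61, 1.53, 0.62, 0.9, 0.49]
pan 180 0.12 [-0.03, 0.82, -0.82, 1.44, 0.62, 1.16, 0.49]
small 0 0 [-0.13, 0.64, 0.07, 2.15, -0.13, 0.36, -1.57]
small 0 0.12 [-0.04, 0.42, -0.06, 2.04, 0.04, 0.68, -1.74]
small 180 0 [0.25, 0.69, -0.49, 2.14, 0.71, 0.48, 0.73]
small 180 0.12 [0.44, 0.51, -0.74, 2.03, 0.49, 0.78, 0.92]
carton 0 0 [0.53, 0.72, 0.04, 2.14, -0.1, 0.28, -0.88]
carton 0 0.12 [0.52, 0.49, 0.05, 2.06, -0.04, 0.59, -0.93]
carton 180 0 [0.83, 0.75, -0.4, 2.13, 0.74, 0.4, 1.43]
carton 180 0.12 [1.02, 0.57, -0.68, 2.05, 0.55, 0.71, 1.6]
med 0 0 [-0.13, 0.73, 0.07, 2.17, -0.2, 0.25, -1.51]
med 0 0.12 [-0.09, 0.5, 0.01, 2.09, -0.01, 0.55, -1.69]
med 180 0 [0.18, 0.76, -0.39, 2.16, 0.81, 0.37, 0.64]
med 180 0.12 [0.38, 0.57, -0.66, 2.08, 0.57, 0.67, 0.85]
tray 0 0 [-0.73, 0.74, 0.09, 2.13, -0.21, 0.28, -2.18]
tray 0 0.12 [-0.5, 0.52, -0.25, 2.05, 0.22, 0.6, -2.62]
tray 180 0 [-0.61, 0.74, -0.09, 2.13, 0.22, 0.28, 0.53]
tray 180 0.12 [-0.14, 0.63, -0.79, 2.04, 0.66, 0.75, 0.06]
large 0 0 [-0.1, 0.82, 0.09, 1.82, -0.14, 0.5, -1.55]
large 0 0.12 [-0.07, 0.64, 0.04, 1.76, -0.04, 0.74, -1.64]
large 180 0 [0.33, 0.91, -0.63, 1.81, 0.81, 0.7, 0.75]
large 180 0.12 [0.38, 0.74, -0.71, 1.74, 0.6, 0.89, 0.92]
drawer 0 0 [0.27, 0.9, 0.11, 1.6, -0.15, 0.65, -1.28]
drawer 0 0.12 [0.27, 0.74, 0.12, 1.54, -0.1, 0.87, -1.32]
drawer 180 0 [0.64, 0.96, -0.54, 1.59, 0.65, 0.78, 1.21]
drawer 180 0.12 [0.68, 0.81, -0.63, 1.52, 0.54, 0.98, 1.29]
[0.45030346 0.01317766 0.28003311] [ 9.99636646e-01 -2.69537580e-02  1.70035480e-04  2.03316683e-04] 2.4167
```

View pics/w1.png

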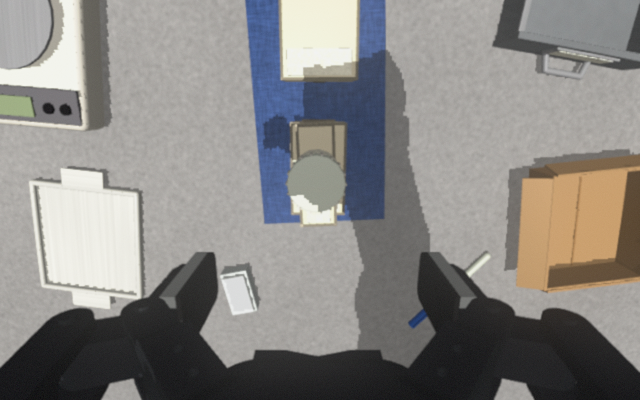

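Wrist view: pot cap at (316,183), the small box's near end at (301..336,225), the medium box's near end at (290,214)-(345,216), and the large box's near edge at (281,80)-(358,80). This agrees with the stack layout.

Run:
```python
from h import *
w=np.load("w1.npz"); p,q=w['p'],w['q']
print("pot",wrist([(316,183)],.117,p,q).round(4))
print("small end",wrist([(301,225),(336,225)],.071,p,q).round(4))
print("med end",wrist([(290,214),(345,216)],.037,p,q).round(4))
print("large end",wrist([(281,80),(358,80)],.037,p,q).round(4))
```

```text
pot [[0.4657 0.0132 0.117 ]]
small end [[ 0.4184  0.029   0.071 ]
 [ 0.4168 -0.0014  0.071 ]]
med end [[ 0.418   0.0413  0.037 ]
 [ 0.4131 -0.0118  0.037 ]]
large end [[ 0.5413  0.04    0.037 ]
 [ 0.5376 -0.0273  0.037 ]]
```

```bash
cat >> h.py <<'E'
def rep(s): print(s,"t",round(arm.read_time(),1),"pos",np.round(arm.read_tool_pos(),4),"open",round(arm.read_opening(),3),"ff",np.round(arm.read_finger_force(),1),"F",np.round(arm.read_ft_force(),1))
def pick(x,y,z,yaw,eff,pre=1.0,up=.12,v=.12):
    q=down(np.radians(yaw)); arm.movep([x,y,z+up],q); arm.move_gripper(pre)
    arm.line_to([x,y,z],v); rep("at"); arm.move_gripper(0,eff); rep("grip"); arm.line_to([x,y,z+up],v); rep("up")
def place(x,y,z,yaw,op,up=.12,over=None):
    q=down(np.radians(yaw)); arm.movep([x,y,z+up],q)
    arm.line_to([x,y,z+.02],.15); arm.line_to([x,y,z],.04); rep("down"); arm.move_gripper(op); rep("open")
    arm.line_to([x,y,z+up],.2); rep("up")
E
python3 - <<'E'
from h import *
pick(.465,.0138,.145,-3,25,pre=.85)
place(.6072,.2696,.127,-8,.75)
E
```

```text
at t 4.1 pos [0.4654 0.0138 0.1455] open 0.849 ff 0.0 F [ 0.1  1.  -0.3]
grip t 4.5 pos [0.4653 0.0137 0.1456] open 0.482 ff 24.8 F [-0.8 -1.5  4.8]
up t 5.7 pos [0.4645 0.0137 0.2643] open 0.476 ff 25.3 F [-0.1 -0.9 -0.8]
down t 8.2 pos [0.607  0.2694 0.1269] open 0.477 ff 25.4 F [-1.1 -0.7  0.7]
open t 8.6 pos [0.6073 0.2696 0.1269] open 0.747 ff 0.0 F [-0.8  0.  -0.3]
up t 9.3 pos [0.6065 0.2692 0.2458] open 0.748 ff 0.0 F [ 0.4  0.  -1.1]
```

Run:
```python
from h import *
pick(.4615,.012,.117,-3,30,pre=.7)
arm.movep([.385,-.266,.24],down(np.radians(2))); p,q=arm.read_tool_pos(),arm.read_eef_rot()
a=snapshot("wrist"); t=snapshot("top"); np.savez("w2.npz",p=p,q=q); rep("over carton")
t=cv2.resize(t[140:230,185:345],(640,360),interpolation=cv2.INTER_CUBIC)
cv2.imwrite("pics/w2.png",cv2.resize(cv2.vconcat([a,t]),None,fx=.78,fy=.78))
```

```text
at t 11.8 pos [0.4619 0.012  0.1175] open 0.7 ff 0.0 F [ 0.3  0.8 -0.1]
grip t 12.2 pos [0.4619 0.0121 0.1177] open 0.369 ff 30.3 F [0.  0.1 5.6]
up t 13.4 pos [0.461  0.0119 0.2363] open 0.369 ff 29.5 F [-0.1 -0.7 -2.2]
over carton t 14.6 pos [ 0.3861 -0.2642  0.24  ] open 0.37 ff 29.5 F [0.4 0.1 0. ]
```

View pics/w2.png

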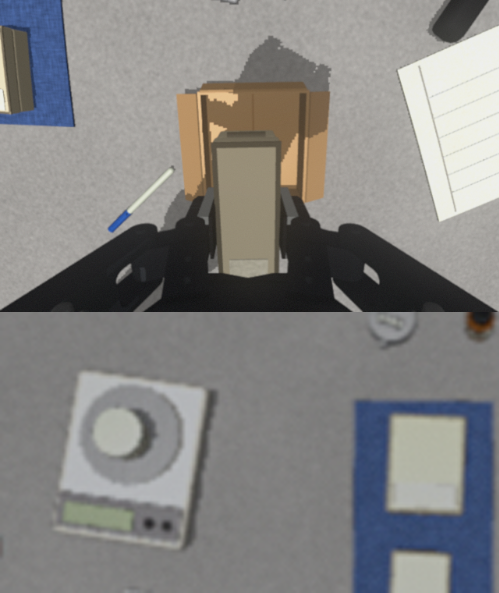

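The pot stands on the pan: cap at (118,432), pan centre about (131,434), and the offset matches parallax. The small box is held straight. The carton's far rim corners are at display (199,90) and (307,87), and its inner side walls at (206,150) and (305,150).

Run:
```python
from h import *
w=np.load("w2.npz"); p,q=w['p'],w['q']; s=.78
c=wrist([(199/s,90/s),(307/s,87/s)],.043,p,q); print(c.round(4), wrist([(203/s,160/s),(307/s,160/s)],.043,p,q).round(4))
f=lambda u,v:((u/.78)/4+185,((v-312)/.78)/4+140)
print("pot",fixed("top",[f(118,432)],.098).round(4),"pan",fixed("top",[f(131,434)],.052).round(4))
```

```text
[[ 0.4446 -0.2147  0.043 ]
 [ 0.4514 -0.3202  0.043 ]] [[ 0.3731 -0.2181  0.043 ]
 [ 0.3772 -0.3273  0.043 ]]
pot [[0.6029 0.2704 0.098 ]] pan [[0.6077 0.2697 0.052 ]]
```

Run:
```python
from h import *
place(.386,-.270,.0835,3,.62)
pick(.4595,.0125,.074,-3,35,pre=.9)
place(.3845,.275,.0745,-9.4,.75)
```

```text
down t 16.3 pos [ 0.3858 -0.27    0.0837] open 0.372 ff 29.5 F [-0.8  0.1  5.9]
open t 16.6 pos [ 0.386  -0.27    0.0833] open 0.622 ff 0.0 F [-0.4 -0.4 -0.3]
up t 17.4 pos [ 0.3854 -0.2697  0.2028] open 0.619 ff 0.0 F [ 0.3 -0.3 -1. ]
at t 20.0 pos [0.4599 0.0125 0.0745] open 0.896 ff 0.0 F [-0.4  0.5  0.6]
grip t 20.4 pos [0.4599 0.0124 0.0747] open 0.603 ff 37.5 F [-0.5  0.2  6.1]
up t 21.5 pos [0.459  0.0124 0.1934] open 0.606 ff 36.7 F [-0.5  0.  -1.2]
down t 24.1 pos [0.3843 0.275  0.0747] open 0.607 ff 37.5 F [-2.  -1.   4.6]
open t 24.3 pos [0.3845 0.2751 0.0743] open 0.748 ff 0.0 F [ 0.4 -0.2 -0.4]
up t 25.1 pos [0.384  0.2746 0.1939] open 0.751 ff 0.0 F [-0.5 -0.1 -1.1]
```

Run:
```python
from h import *
pick(.582,.005,.072,-3.2,40,pre=1.0)
place(.6095,-.236,.0725,-10.3,.92)
arm.movep([.5,-.0,.35],down(0)); rep("away")
t=snapshot("top");s=snapshot("side")
cv2.imwrite("pics/f1.png",cv2.resize(t[130:300,180:470],None,fx=2.7,fy=2.7,interpolation=cv2.INTER_CUBIC)); cv2.imwrite("pics/f2.png",s)
```

```text
at t 27.9 pos [0.5826 0.005  0.0727] open 1.0 ff 0.0 F [-0.6  1.   0.3]
grip t 28.1 pos [0.5826 0.0049 0.0731] open 0.788 ff 47.1 F [-0.6 -0.6  6. ]
up t 29.3 pos [0.5814 0.0049 0.1911] open 0.789 ff 46.5 F [ 0.6 -0.4 -2.2]
down t 31.7 pos [ 0.6093 -0.2361  0.0731] open 0.788 ff 47.2 F [-2.7  0.5  5.1]
open t 32.0 pos [ 0.6097 -0.236   0.0722] open 0.92 ff 0.0 F [-0.  -0.1  0.4]
up t 32.8 pos [ 0.6087 -0.2358  0.1914] open 0.921 ff 0.0 F [ 1.1  0.3 -0.6]
away t 33.9 pos [ 0.5004 -0.0016  0.349 ] open 0.922 ff 0.0 F [-0.4 -0.3  0.7]
```

View pics/f1.png

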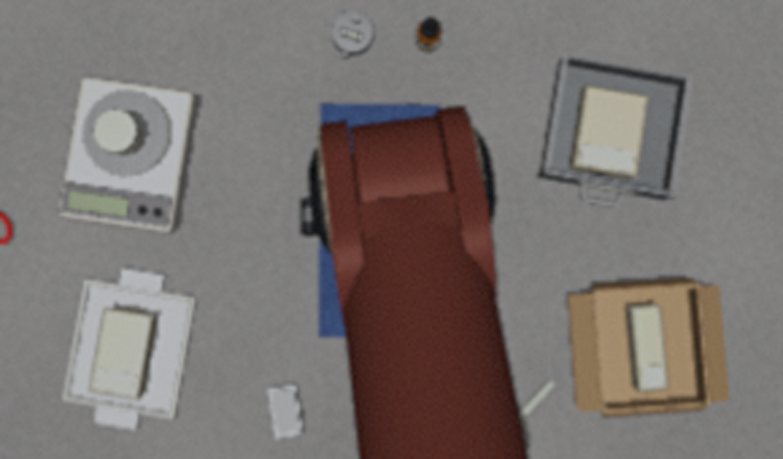

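View pics/f2.png

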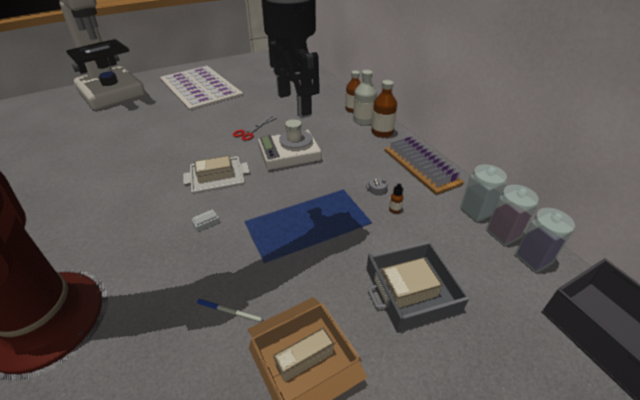

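The final views show everything in place. The pot is upright on the pan, at (116,131) in the top crop. The medium box lies flat in the tray at (124,350), the small box in the carton at (647,345) and the large box in the drawer at (611,131). The bottle and tally are unmoved and the arm is clear.

Run:
```python
from h import *
f=lambda u,v:(u/2.7+180,v/2.7+130)
print(fixed("top",[f(611,131),f(124,350),f(647,345)],.037).round(3), fixed("top",[f(116,131)],.098).round(3))
arm.pause(.5); print(ticket.finish_job())
```

```text
[[ 0.608 -0.234  0.037]
 [ 0.385  0.273  0.037]
 [ 0.385 -0.265  0.037]] [[0.603 0.27  0.098]]
the job is handed in; nothing more can be done
None
```

I cleared the mat and handed the job in at about 34 s of the 106 s allowed. The pot is upright on the pan about 5 mm from centre, the small, medium and large boxes lie flat in the carton, tray and drawer, and the bottle and tally counter were not touched; the hand-in returned no verdict, so this rests on my final camera check.

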